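# Dip the grease brush, dab the bearing seat, hang the brush back

### The job

Take the cranked brush from its rest and dip it into the squat open steel pot until all its bristles are below the rim; then lift it out and press the bristles lightly on the floor of the empty round seat, near its middle, in the bearing housing that has no bearing yet. Finally lay the brush back in its rest, its handle down in both notches and centred between them with the bristles hanging, and let go. Keep the bristles off the housing that already has its bearing, and leave the pot and everything else standing where it is.

Things in the scene. Friction and masses are not known exactly. Their poses are not given: they have to be found in the camera images.
- brush: L-shaped brush, 100 g. Wooden handle: level bar 16 mm wide, 18 mm high, along the brush's x from -75 to +92 mm; origin inside the handle at mid width and mid height: grip here, across y, from above; z up. At x = +85 mm a thin steel neck goes straight down to the bristles. It starts lying in the rest.
- bristles: Dark round bristle bundle at the foot of the brush's neck, 14 mm in diameter, 20 mm of it showing below a 17 mm wide steel sleeve. Pressed, it springs up into the sleeve by up to 10 mm (0.5 N at first, 2 N at 10 mm). Origin at the centre of its lower end: brush x = +85, y = 0, z = -73 mm.
- brush_tip (a point): Centre of the lower end of the bristles: brush x = +85 mm, y = 0, z = -73 mm when not pressed.
- rest: Steel rest fixed to the bench: base plate and two uprights (10 mm thick, 46 wide) at x = -48 and +48 mm, each with a notch: flat bottom 85 mm above the bench, 23 mm wide, flaring to 43 at its top (110 mm up). Origin at bench level midway between the uprights; x from one to the other. Brush home: its origin at z = 94 mm over this origin, its x along this x, bristles 21 mm above the bench.
- pot: Squat open straight-sided steel pot, 60 mm outside diameter, 45 mm high, 3 mm wall, inner floor 4 mm above the bench, loose, about 250 g, empty to look at. Origin at the centre of its underside, z up.
- pot_rim (a point): Centre of the pot's mouth, at rim height (45 mm above its underside).
- housing: Square grey cast bearing housing 72 x 72 x 40 mm, fixed to the bench, with an empty round seat 44 mm (45 with clearance) in diameter and 14 mm deep in its top, its floor bright metal. Origin at the centre of its underside, z up.
- housing_seat (a point): Centre of the floor of the empty seat, 26 mm above the bench and 14 mm below the housing's top.
- filled_housing: The same housing with a dark bearing already sitting in its seat, flush with the top; fixed. Origin at the centre of its underside. Not to be touched with the bristles.
- bolt_cup: Narrower, taller steel cup with bolts in it, 52 mm in diameter and 62 mm high, loose. Origin at the centre of its underside. Bystander.
- spacer: Loose steel ring, 42 mm in diameter, 14 mm high, flat on the bench. Bystander.
- wrench: Wrench lying on the bench. Bystander.
- screwdriver: Screwdriver lying on the bench. Bystander.
- shim_block: Small steel block, 40 x 30 x 20 mm. Bystander.
There are look-alikes about, which are no part of the job. What is shaped like the pot but green is not meant. There is more than one size of the brush; the one meant has the size given above.

How it is judged:
By the outcome, as a careful person would: the job done as asked, in the order asked, and still so for the second after the job is handed in, with the robot touching nothing.
It also fails if it takes over 54 s, if anything falls off the work surface, if the arm or the gripper's body presses on something with over 40 N, if the wrist force passes 120 N, or if a joint passes its speed limit or range.

### The arm

A 6-joint arm with a two-finger parallel gripper is mounted at the origin on the work surface. World frame = base frame: x ahead of the robot, y to its left, z up, the work surface at z = 0. Lengths are in m, angles in rad, forces in N, time in s.
With the tool pointing down it reaches from about 0.25 to 0.775 m from the base axis. Payload 4 kg.
Tool frame: the origin (TCP) lies at the very end of the fingers, on their centre line; the grasp point (between the pads) lies 19 mm behind it (env.tcp_to_grasp is the distance from the TCP to the grasp point, in m); z points along the fingers, x is the direction in which the jaws open and shut, and the axes are right-handed (so a half turn about z gives the same grasp; the last joint's range is limited). The gripper opens to 85 mm and grips with 20 to 120 N. Pads are 22 mm wide; open, the fingers measure 114 mm over their backs; the gripper's body (76 mm by 85 mm) begins 54 mm behind the grasp point. The pads swing forward as they close: fully open they stand 13 mm farther back than shut.
Start: joints at [1.197, 0.087, 1.371, -0, 1.684, -0.103], TCP at [0.147, 0.53, 0.231] pointing down, gripper open.
Joint ranges: [-3.1, 3.1], [-0.76, 2.03], [0.27, 2.55], [-1.08, 4.22], [0.17, 2.65], [-2.57, 2.57]. Speed limits (rad/s): [2.79, 2.79, 3.14, 3.14, 3.14, 3.14].

### API

Orientations are given as a unit quaternion [x, y, z, w].
In Python, from cell import env gives the robot as it stands.
- The arm moves only by the tool carry_out, never from a script. Its argument "rows" is one flat list of numbers, 7 for each row, row after row: the shift along the tool's x, y, z in m, then the turn, a rotation vector about the tool's x, y, z in degrees, then the finger opening in m, from 0 to 0.0854. In form: [tx, ty, tz, rx, ry, rz, gripper, tx, ty, tz, rx, ry, rz, gripper, ...]. A call has 1 to 10 rows; each row shifts and turns the pose as measured when the row begins, along the tool's axes as they then stand; what a row does not reach is not made up. A row lasts 1/12 s, in which the tool goes at most 41.7 mm and 7.16 degrees, less where a joint would pass 70% of its speed; a pose out of reach is approached as far as the arm can. A call is refused whole if a number of a shift passes 0.0417 or a number of a turn 7.16, either way. A call with a gripper value outside its range is refused whole. The fingers move at their own pace and stop on an object; "grip_force" is the grip in N (left out, the last holds). Time passes only in rows, so rows that do not move let the fingers close. It gives the time, the measured TCP pose, the force and the opening at its end, in the units of the state.
- env.get_state(): the state, without advancing time (a new reading comes with each control period).
- env.grab_frame(name): name is "side" or "top"; returns (picture, depth): 384x512x3 uint8, red, green, blue; 384x512 float32, m along the optical axis (not along the pixel's ray), 0 where there is no reading.
- env.get_calibration(name): a dict with "fovy" (degrees; the focal length in pixels is half the picture's height over the tangent of half this angle, whatever the lens; pixels are square), "cx", "cy" (the principal point, pixels), "xyz" and "rotation" of the camera in the world. Camera axes: x right, y down, z forward; pixel columns grow to the right and rows downward; lengths in m; the calibration is good to about 2 mm. A picture is of the moment at which its call begins. get_calibration takes no time and is no camera call.
- env.finish_job(): hands the job in, once; it reports no verdict.
The state is a dict: "t": time; "joints": joint angles; "qd": joint speeds; "joint_efforts": joint torques, N m; "position": TCP position; "tcp_rot": TCP orientation; "contact_force": force on the tool from outside, world axes, zero at the start; "moment": the same for the moment, N m; "finger_gap": finger opening in m.
Only numpy, scipy, OpenCV 4.12 (cv2) and the standard library are available. Lean on these libraries where they do the work, as an engineer would, in place of code of your own. Each camera call takes 0.05 s, during which the arm holds its last target. There are 200 camera calls.

## Working session

There is one attempt and no reset: what is moved stays moved. The work goes in short steps, Python scripts to look and compute and a tool call to move; the robot and the scene stay as the last step left them, time stands still between calls to the robot, and variables do not carry over. Pictures are saved under pics/ and viewed, about 8 in all and at most 12, crops included, and the job is handed in when it is done.

Besides the shell and the picture viewer there is one more tool, called as name(argument=value, ...) on one line, values as JSON. carry_out: Moves the arm, as the interface text tells. Its arguments: {"type":"object","properties":{"rows":{"type":"array"},"grip_force":{"type":"number"}},"required":["rows"]}

```bash
mkdir -p pics; ls
cat > h.py <<'E'
import numpy as np, cv2
from cell import env
from scipy.spatial.transform import Rotation as R
def cal(n):
    c=env.get_calibration(n); r=np.array(c["rotation"],float)
    if r.shape!=(3,3): r=R.from_quat(r).as_matrix()
    f=192/np.tan(np.radians(c["fovy"])/2); return c,r,f
def cloud(n,d):
    c,r,f=cal(n); v,u=np.mgrid[:384,:512]
    p=np.stack([(u-c["cx"])/f*d,(v-c["cy"])/f*d,d],-1)@r.T+np.array(c["xyz"])
    p[d<=0]=np.nan; return p
def snap(n,tag):
    im,d=env.grab_frame(n); cv2.imwrite(f"pics/{tag}.png",im[:,:,::-1]); np.savez(f"pics/{tag}.npz",im=im,d=d,p=cloud(n,d)); return im,d
E
python3 - <<'E'
from h import *
for n in("top","side"):
    print(env.get_calibration(n)); snap(n,n+"0")
a=cv2.imread("pics/top0.png");cv2.imwrite("pics/top0b.png",cv2.resize(a,(800,600),interpolation=cv2.INTER_CUBIC))
print(env.get_state())
E
```

```text
pics
{'fovy': 54.52059582269276, 'cx': 258.7175252166836, 'cy': 194.9799811148885, 'xyz': array([0.34324242, 0.05984626, 0.8709385 ]), 'rotation': array([ 0.75181835, -0.65099505,  0.07038599, -0.07759147])}
{'fovy': 43.42966758427093, 'cx': 261.06003704571276, 'cy': 193.84094657122722, 'xyz': array([ 0.08476884, -0.95371754,  0.87760197]), 'rotation': array([ 0.8742634 , -0.17556755,  0.08977473, -0.44359897])}
{'t': 0.1, 'joints': array([ 1.19687759e+00,  8.78967336e-02,  1.37211323e+00, -3.47464138e-05,
        1.68361121e+00, -1.03117461e-01]), 'qd': array([ 0.00125236,  0.0001697 , -0.0021123 , -0.00165779, -0.00027161,
       -0.00016062]), 'joint_efforts': array([ 2.30512924e-03, -3.53014112e+01, -3.14214599e+01, -3.65355550e-05,
        7.97243149e-03, -2.87282126e-05]), 'position': array([0.14698507, 0.52952517, 0.23024251]), 'tcp_rot': array([ 7.96086060e-01,  6.05182581e-01, -8.57354850e-04,  5.42188113e-04]), 'contact_force': array([-0.37579072,  0.15026318,  0.00613761]), 'moment': array([-0.00212766,  0.02609306, -0.00130203]), 'finger_gap': 0.08546539849107324}
```

View pics/top0b.png

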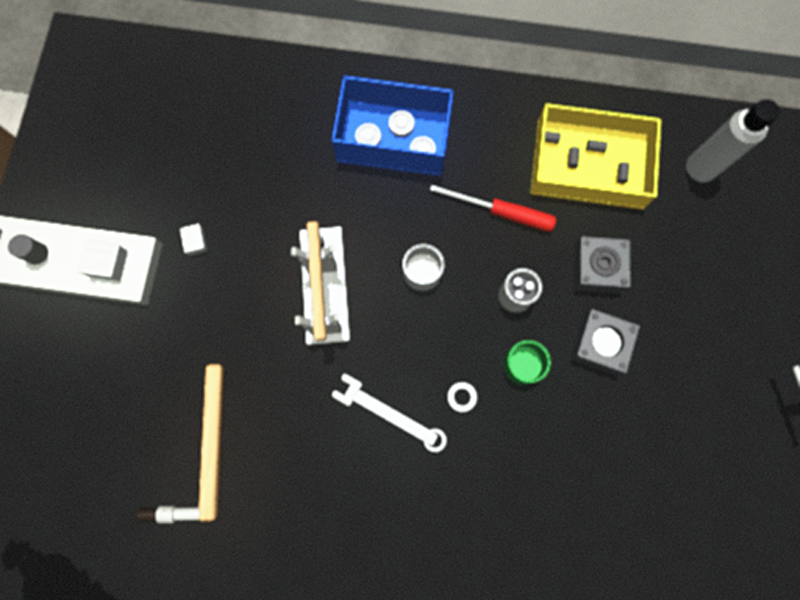

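View pics/side0.png

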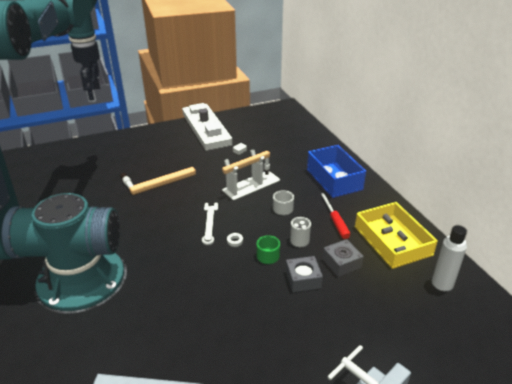

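The top view (800x600 px) shows a brush in the rest at (316,280) and a larger loose one lying at (210,440). The steel pot is at (423,267), with the green look-alike at (529,362) and the bolt cup at (521,290). The housing with the bright empty seat is at (607,342), and the filled one at (605,262). The brush in the rest, the steel pot and the bright-floored housing are the ones meant. I'll measure them and confirm with a crop.

```bash
cat > meas.py <<'E'
from h import *
def circ(q):
    A=np.c_[2*q[:,:2],np.ones(len(q))];s=np.linalg.lstsq(A,(q[:,:2]**2).sum(1),rcond=None)[0];return s[:2],np.sqrt(s[2]+s[0]**2+s[1]**2)
def orange(n,tag,zmin):
    z=np.load(f"pics/{tag}.npz");im,p=z["im"].astype(int),z["p"]
    m=(im[...,0]>im[...,2]+50)&(im[...,1]>im[...,2]+20)&(im[...,0]>im[...,1]+20)&(p[...,2]>zmin)&(p[...,2]<.25)
    return m,p
E
python3 - <<'E'
from meas import *
for n in("top","side"):
    m,p=orange(n,n+"0",.085)
    m=m&(p[...,0]>.2)&(p[...,0]<.75)
    l,lab,st,ce=cv2.connectedComponentsWithStats(m.astype(np.uint8))
    for i in range(1,l):
        if st[i,4]<60: continue
        q=p[lab==i]; zt=np.median(q[:,2]); t=q[abs(q[:,2]-np.percentile(q[:,2],80))<.006]
        r=cv2.minAreaRect((t[:,:2]*1000).astype(np.float32)); print(n,"orange",ce[i].round(),st[i,4],"z",np.percentile(q[:,2],[5,50,80,95]).round(4),r,cv2.boxPoints(r).round(0).tolist())
z=np.load("pics/top0.npz");p=z["p"];im=z["im"]
def px(u,v): return p[int(v*.64),int(u*.64)]
for nm,u,v in[("pot",423,267),("seat",607,342),("filled",605,262),("boltcup",521,290),("green",529,362),("loose",210,440),("bench",450,500),("restbase",335,300),("shim",192,240),("spacer",450,397)]: print(nm,px(u,v).round(4))
c0=px(423,267)
for nm,c,lo,hi,rad in[("potrim",px(423,267),.040,.05,.045),("green",px(529,362),.04,.05,.045),("bolt",px(521,290),.055,.068,.04)]:
    d=np.hypot(p[...,0]-c[0],p[...,1]-c[1]);q=p[(d<rad)&(p[...,2]>lo)&(p[...,2]<hi)];print(nm,len(q),circ(q),q[:,2].mean())
for nm,c in[("housing",px(607,342)),("filled",px(605,262))]:
    d=np.hypot(p[...,0]-c[0],p[...,1]-c[1]);q=p[(d<.06)&(p[...,2]>.034)&(p[...,2]<.046)]
    print(nm,len(q),cv2.minAreaRect((q[:,:2]*1000).astype(np.float32)),q[:,2].mean())
d=np.hypot(*(p[...,:2]-px(607,342)[:2]).transpose(2,0,1));m=(d<.035)&(im.min(2)>190);print("seatfloor",m.sum(),circ(p[m]),p[m].mean(0),np.ptp(p[m],0))
a=cv2.imread("pics/top0.png")
A=cv2.resize(a[120:270,60:260],(800,600),interpolation=cv2.INTER_CUBIC);A=cv2.resize(A,(600,450))
s=cv2.imread("pics/side0.png");B=cv2.resize(s[135:300,205:375],(618,600),interpolation=cv2.INTER_CUBIC)
cv2.imwrite("pics/c1.png",B)
E
```

```text
top orange [204. 182.] 201 z [0.0924 0.1008 0.1022 0.1032] ((525.759033203125, 205.41708374023438), (165.9706268310547, 16.27204132080078), 13.333471298217773) [[443.0, 194.0], [447.0, 178.0], [608.0, 217.0], [605.0, 232.0]]
side orange [180.  25.] 2829 z [0.0969 0.1978 0.2465 0.249 ] ((633.4536743164062, 1387.51611328125), (326.67041015625, 258.6667175292969), 85.14434814453125) [[491.0, 1236.0], [748.0, 1214.0], [776.0, 1539.0], [518.0, 1561.0]]
side orange [246. 161.] 260 z [0.0903 0.0999 0.1022 0.1042] ((523.87158203125, 202.11085510253906), (168.46559143066406, 20.5070858001709), 12.997893333435059) [[439.0, 193.0], [444.0, 173.0], [608.0, 211.0], [604.0, 231.0]]
pot [0.5918 0.0639 0.0031]
seat [ 0.5109 -0.2192  0.027 ]
filled [ 0.6301 -0.2066  0.0322]
boltcup [ 0.5667 -0.0843  0.0397]
green [ 0.468  -0.1131  0.005 ]
loose [0.29   0.328  0.0202]
bench [ 0.2548 -0.0229  0.0023]
restbase [0.5182 0.1882 0.0054]
shim [0.5777 0.4192 0.0203]
spacer [ 0.3981 -0.0037  0.0141]
potrim 123 (array([0.5839256 , 0.06347892]), np.float64(0.028330325702319636)) 0.04432295454931806
green 120 (array([ 0.46352786, -0.10484277]), np.float64(0.028184388669766455)) 0.04429491198842647
bolt 163 (array([ 0.56633933, -0.08235617]), np.float64(0.021843615703966927)) 0.05952556371573064
housing 764 ((510.56890869140625, -216.48231506347656), (73.40258026123047, 73.17235565185547), 78.04842376708984) 0.03957612786266035
filled 947 ((628.8056640625, -203.42359924316406), (74.09517669677734, 72.80936431884766), 4.481902599334717) 0.03976442953158645
seatfloor 268 (array([ 0.50901697, -0.21734525]), np.float64(0.015491634284004786)) [ 0.50964977 -0.21794525  0.02712913] [0.04352784 0.0443775  0.02115417]
```

View pics/c1.png

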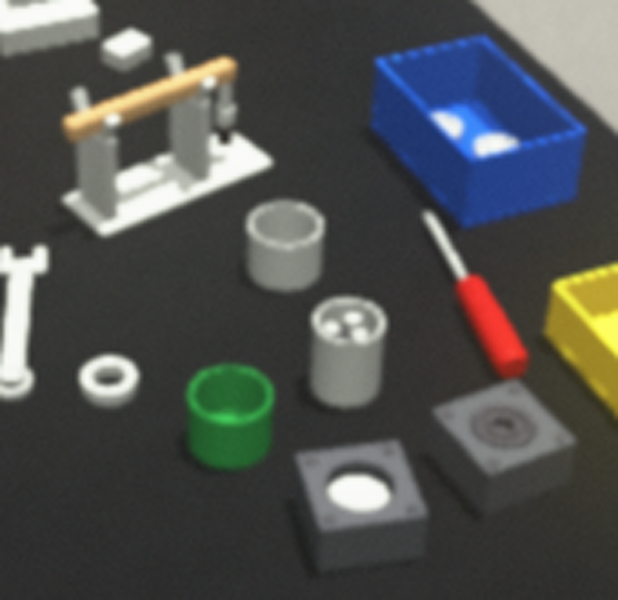

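The crop confirms it. The brush in the rest has a 166 mm handle, which matches the given size, and its bristles hang at the far (+x) end, crop (225,125). The pot is at crop (285,245), and the housing with the bright empty seat is at crop (360,490), well apart from the filled one at (503,428).

```bash
cat > go.py <<'E'
import sys
from h import *
# usage: go.py x y z yaw(deg of tool x)  -> tool-frame shift (after turn) and turn needed
def go(x,y,z,yaw):
    s=env.get_state();Rn=R.from_quat(s["tcp_rot"]);yaw=np.radians(yaw)
    X=np.array([np.cos(yaw),np.sin(yaw),0]);Z=np.array([0,0,-1.]);Rt=R.from_matrix(np.c_[X,np.cross(Z,X),Z])
    D=np.array([x,y,z])-s["position"]
    print("t",round(s["t"],2),"pos",s["position"].round(4),"gap",round(s["finger_gap"],4),"F",s["contact_force"].round(2),"j6",s["joints"][5].round(2))
    print("turn",(Rn.inv()*Rt).as_rotvec(degrees=True).round(2),"shift now-axes",(Rn.inv().apply(D)*1000).round(1),"after turn",(Rt.inv().apply(D)*1000).round(1))
if __name__=="__main__": go(*map(float,sys.argv[1:]))
E
python3 go.py .5175 .2035 .20 103.3
```

```text
t 0.1 pos [0.147  0.5295 0.2302] gap 0.0855 F [-0.38  0.15  0.01] j6 -0.1
turn [ -0.04   0.11 -28.82] shift now-axes [-215.   444.2   30.6] after turn [-402.5  285.6   30.2]
```

carry_out(rows=[0,0,0,0,0,-5.8,0.085,0,0,0,0,0,-5.8,0.085,0,0,0,0,0,-5.8,0.085,0,0,0,0,0,-5.8,0.085,0,0,0,0,0,-5.8,0.085,0,0,0,0,0,0,0.085], grip_force=60)

```text
t: 0.6
position: [0.1462, 0.5277, 0.2257]
tcp_rot: [0.61, 0.793, -0.005, 0.001]
contact_force: [0.4, 1.3, -0.6]
finger_gap: 0.0847
```

```bash
python3 go.py .5175 .2035 .20 103.3
```

```text
t 0.6 pos [0.1462 0.5277 0.2257] gap 0.0847 F [ 0.44  1.27 -0.62] j6 -0.63
turn [-0.36  0.5   1.56] shift now-axes [-408.4  275.9   27.5] after turn [-400.9  286.7   25.7]
```

carry_out(rows=[-0.025,0.018,0,0,0,0.3,0.085,-0.025,0.018,0,0,0,0.3,0.085,-0.025,0.018,0,0,0,0.3,0.085,-0.025,0.018,0,0,0,0.3,0.085,-0.025,0.018,0,0,0,0.3,0.085,-0.025,0.018,0,0,0,0,0.085,-0.025,0.018,0,0,0,0,0.085,-0.025,0.018,0,0,0,0,0.085,-0.025,0.018,0,0,0,0,0.085,-0.025,0.018,0,0,0,0,0.085])

```text
t: 1.43
position: [0.3818, 0.3197, 0.221]
tcp_rot: [0.626, 0.78, -0.009, 0.0]
contact_force: [0.5, 0.3, -0.4]
finger_gap: 0.0848
```

```bash
python3 go.py .5175 .2035 .20 103.3
```

```text
t 1.43 pos [0.3818 0.3197 0.221 ] gap 0.0848 F [ 0.51  0.35 -0.43] j6 -1.2
turn [-0.8   0.67 -0.86] shift now-axes [-142.5  107.8   21.2] after turn [-144.3  105.4   21. ]
```

carry_out(rows=[-0.024,0.018,0,-0.15,0.15,-0.2,0.085,-0.024,0.018,0,-0.15,0.15,-0.2,0.085,-0.024,0.018,0,-0.15,0.15,-0.2,0.085,-0.024,0.018,0,-0.15,0.15,-0.2,0.085,-0.024,0.018,0,-0.15,0.15,-0.2,0.085,-0.01,0.008,0,-0.1,0.1,0,0.085,0,0,0,0,0,0,0.085,0,0,0,0,0,0,0.085])

```text
t: 2.1
position: [0.5131, 0.2025, 0.217]
tcp_rot: [0.631, 0.776, -0.001, -0.002]
contact_force: [-0.2, 0.3, -0.4]
finger_gap: 0.085
```

```bash
python3 go.py .5175 .2035 .15 103.3
```

```text
t 2.1 pos [0.5131 0.2025 0.217 ] gap 0.085 F [-0.2   0.26 -0.38] j6 -1.5
turn [-0.23 -0.12 -1.53] shift now-axes [-0.1  4.8 67. ] after turn [-0.   4.5 67. ]
```

carry_out(rows=[0,0.001,0.02,0,0,-0.4,0.07,0,0.001,0.02,0,0,-0.4,0.07,0,0.001,0.02,0,0,-0.4,0.07,0,0.001,0.02,0,0,-0.3,0.07,0,0.001,0.014,0,0,0,0.07,0,0,0,0,0,0,0.07])

```text
t: 2.6
position: [0.5122, 0.212, 0.1219]
tcp_rot: [0.619, 0.785, 0.001, -0.003]
contact_force: [-0.0, 0.0, -0.1]
finger_gap: 0.0701
```

```bash
python3 go.py .5175 .2035 .075 103.3
python3 - <<'E'
from h import *
a,_=snap("side","s1");b,_=snap("top","t1")
a=cv2.resize(a[120:220,190:300],(400,364),interpolation=cv2.INTER_CUBIC);b=cv2.resize(b[120:230,150:260],(364,364),interpolation=cv2.INTER_CUBIC)
cv2.imwrite("pics/c2.png",np.hstack([a,b])[:,:,::-1])
E
```

```text
t 2.6 pos [0.5122 0.212  0.1219] gap 0.0701 F [-0.01  0.01 -0.13] j6 -1.52
turn [-0.1  -0.39  0.2 ] shift now-axes [-9.8  3.3 46.9] after turn [-9.5  3.2 46.9]
```

View pics/c2.png

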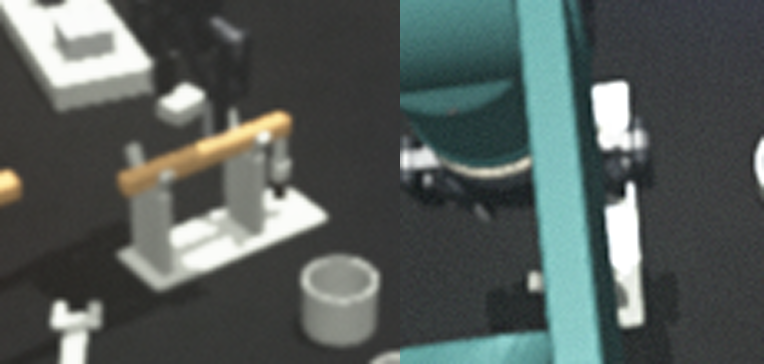

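Run:
```python
from h import *
def proj(n,P):
    c,r,f=cal(n);q=(np.array(P)-c["xyz"])@r;return (q[:2]/q[2]*f+[c["cx"],c["cy"]]).round(1)
for n in("side","top"): print(n,"tcp",proj(n,[.5122,.212,.1219]),"brush",proj(n,[.5175,.2035,.094]))
for n,t in(("side","s1"),("top","t1")):
    p=np.load(f"pics/{t}.npz")["p"]
    m=(np.hypot(p[...,0]-.512,p[...,1]-.212)<.12)&(p[...,2]>.112)&(p[...,2]<.17)
    q=p[m];v,u=np.nonzero(m)
    l,lab=cv2.connectedComponents(m.astype(np.uint8))
    for i in range(1,l):
        k=lab==i
        if k.sum()>8: print(n,k.sum(),np.nonzero(k)[1].mean().round(),np.nonzero(k)[0].mean().round(),p[k].min(0).round(3),p[k].max(0).round(3))
```

```text
side tcp [241.9 153.1] brush [244.8 162. ]
top tcp [195.9 181. ] brush [202.3 182.4]
side 88 235.0 140.0 [0.492 0.24  0.13 ] [0.515 0.26  0.17 ]
side 76 249.0 152.0 [0.509 0.16  0.128] [0.531 0.178 0.169]
top 22 215.0 179.0 [0.512 0.162 0.139] [0.522 0.176 0.169]
top 27 175.0 183.0 [0.494 0.243 0.131] [0.503 0.256 0.164]
```

Depth points put the fingertips at a mean of (0.511, 0.209), which agrees with the reported TCP. The x/y offset still has to be corrected before descending.

carry_out(rows=[-0.006,0.002,0,0,0,0,0.07,-0.004,0.001,0.0,0,0,0,0.07,0,0,0.016,0,0,0,0.07,0,0,0.015,0,0,0,0.07,0,0,0.01,0,0,0,0.07,0,0,0,0,0,0,0.07])

```text
t: 3.2
position: [0.5252, 0.205, 0.0936]
tcp_rot: [0.619, 0.786, 0.011, 0.004]
contact_force: [-0.3, -0.1, -1.0]
finger_gap: 0.07
```

```bash
python3 go.py .5175 .2035 .075 103.3
```

```text
t 3.2 pos [0.5252 0.205  0.0936] gap 0.07 F [-0.33 -0.09 -1.  ] j6 -1.54
turn [ 1.28 -0.42  0.27] shift now-axes [ 0.2 -8.2 18.4] after turn [ 0.3 -7.8 18.6]
```

carry_out(rows=[0,-0.003,0.006,0.6,-0.2,0.1,0.07,0,-0.003,0.007,0.6,-0.2,0.1,0.07,0,-0.002,0.004,0,0,0,0.07,0,0,0,0,0,0,0.07])

```text
t: 3.53
position: [0.5188, 0.203, 0.0781]
tcp_rot: [0.621, 0.784, 0.001, 0.001]
contact_force: [0.1, 1.0, -0.0]
finger_gap: 0.0701
```

```bash
python3 go.py .5175 .2035 .075 103.3
```

```text
t 3.53 pos [0.5188 0.203  0.0781] gap 0.0701 F [ 0.06  1.03 -0.02] j6 -1.53
turn [ 0.22  0.01 -0.01] shift now-axes [ 0.8 -1.2  3.1] after turn [ 0.8 -1.2  3.1]
```

Close enough, so I'll make a small fix and close the fingers.

carry_out(rows=[0.001,-0.001,0.003,0,0,0,0.07,0,0,0,0,0,0,0.07,0,0,0,0,0,0,0.01,0,0,0,0,0,0,0.01,0,0,0,0,0,0,0.01,0,0,0,0,0,0,0.01,0,0,0,0,0,0,0.01,0,0,0,0,0,0,0.01,0,0,0,0,0,0,0.01], grip_force=60)

```text
t: 4.28
position: [0.5182, 0.2042, 0.0763]
tcp_rot: [0.62, 0.784, 0.003, 0.002]
contact_force: [0.1, 0.1, -1.3]
finger_gap: 0.0147
```

```bash
python3 go.py .5175 .2035 .075 103.3
```

```text
t 4.28 pos [0.5182 0.2042 0.0763] gap 0.0147 F [ 0.12  0.06 -1.26] j6 -1.53
turn [ 0.37 -0.    0.01] shift now-axes [-0.6 -0.8  1.3] after turn [-0.6 -0.8  1.3]
```

carry_out(rows=[0,0,-0.01,0,0,0,0.01,0,0,-0.018,0,0,0,0.01,0,0,-0.02,0,0,0,0.01,0,0,-0.02,0,0,0,0.01,0,0,-0.02,0,0,0,0.01,0,0,-0.018,0,0,0,0.01,0,0,-0.01,0,0,0,0.01,0,0,0,0,0,0,0.01])

```text
t: 4.95
position: [0.5154, 0.2034, 0.1979]
tcp_rot: [0.62, 0.784, -0.0, -0.0]
contact_force: [0.7, 0.6, -0.7]
finger_gap: 0.0149
```

```bash
python3 go.py .501 .044 .18 103.3;python3 - <<'E'
from h import *
from meas import orange
a,_=snap("side","s2")
m,p=orange("side","s2",.14);m&=(p[...,0]>.4)&(p[...,0]<.65)&(p[...,1]<.3);q=p[m]
v,u=np.nonzero(m);print(len(q),u.min(),u.max(),v.min(),v.max(),cv2.minAreaRect((q[:,:2]*1000).astype(np.float32)),np.percentile(q[:,2],[5,95]))
cv2.imwrite("pics/c3.png",cv2.resize(a[80:220,180:330],(600,560),interpolation=cv2.INTER_CUBIC)[:,:,::-1])
E
```

```text
t 4.95 pos [0.5154 0.2034 0.1979] gap 0.0149 F [ 0.66  0.61 -0.68] j6 -1.53
turn [-0.03  0.02  0.  ] shift now-axes [-151.8  -50.6   18. ] after turn [-151.8  -50.6   17.9]
262 220 269 116 136 ((524.60546875, 187.47964477539062), (168.32521057128906, 46.27238464355469), 11.163665771484375) [0.21026796 0.2255204 ]
```

View pics/c3.png

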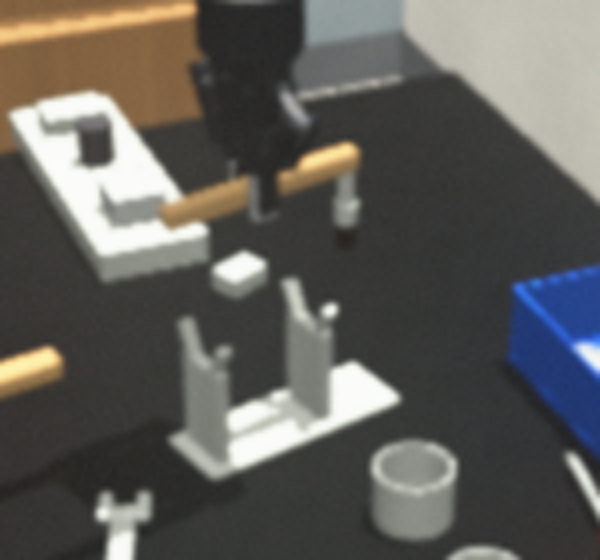

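Run:
```python
from h import *
z=np.load("pics/s2.npz");p=z["p"]
m=(abs(p[...,0]-.597)<.025)&(abs(p[...,1]-.222)<.025)&(p[...,2]>.12)&(p[...,2]<.195)
q=p[m];v,u=np.nonzero(m);print(len(q),u.min(),u.max(),v.min(),v.max())
for a,b in((.12,.14),(.14,.162),(.162,.185)):
    k=(q[:,2]>a)&(q[:,2]<b);print(a,k.sum(),q[k].mean(0) if k.any() else 0)
s0=np.load("pics/side0.npz")["p"]
d=np.hypot(s0[...,0]-.584,s0[...,1]-.0635);k=(d<.04)&(s0[...,2]>.04)&(s0[...,2]<.05)
from meas import circ
print("side pot rim",k.sum(),circ(s0[k]),s0[k].mean(0))
d=np.maximum(abs(s0[...,0]-.51),abs(s0[...,1]+.2165));k=(d<.06)&(s0[...,2]>.036)&(s0[...,2]<.044)
print("side housing",cv2.minAreaRect((s0[k][:,:2]*1000).astype(np.float32)))
```

```text
79 264 269 125 141
0.12 0 0
0.14 26 [0.59243737 0.21720244 0.15172682]
0.162 41 [0.59396189 0.2160029  0.17345672]
side pot rim 80 (array([0.58224051, 0.06141009]), np.float64(0.028240478135364837)) [0.58228501 0.06236056 0.04282805]
side housing ((507.50238037109375, -218.54763793945312), (75.1200180053711, 72.70682525634766), 77.40007019042969)
```

carry_out(rows=[-0.01,-0.003,0,0,0,0,0.01,-0.018,-0.006,0,0,0,0,0.01,-0.018,-0.006,0,0,0,0,0.01,-0.018,-0.006,0,0,0,0,0.01,-0.018,-0.006,0,0,0,0,0.01,-0.018,-0.006,0,0,0,0,0.01,-0.018,-0.006,0,0,0,0,0.01,-0.018,-0.006,0,0,0,0,0.01,-0.01,-0.003,0,0,0,0,0.01,0,0,0,0,0,0,0.01])

```text
t: 5.83
position: [0.4923, 0.038, 0.1805]
tcp_rot: [0.62, 0.785, -0.012, -0.01]
contact_force: [-0.5, 0.2, -0.8]
finger_gap: 0.015
```

```bash
python3 go.py .502 .044 .12 103.3
```

```text
t 5.83 pos [0.4923 0.038  0.1805] gap 0.015 F [-0.54  0.24 -0.84] j6 -1.84
turn [-1.81 -0.05  0.09] shift now-axes [ 3.5 12.8 60.2] after turn [ 3.6 10.9 60.5]
```

carry_out(rows=[0.002,0.005,0,-0.9,0,0,0.01,0.001,0.005,0,-0.7,0,0,0.01,0,0,0,0,0,0,0.01,0,0,0,0,0,0,0.01])

```text
t: 6.17
position: [0.5011, 0.0451, 0.1777]
tcp_rot: [0.62, 0.785, -0.001, -0.003]
contact_force: [-1.0, 0.5, -1.1]
finger_gap: 0.0152
```

```bash
python3 go.py .502 .044 .12 103.3
python3 - <<'E'
from h import *
a,_=snap("side","s3");b,_=snap("top","t3")
p=np.load("pics/s3.npz")["p"]
m=(abs(p[...,0]-.584)<.025)&(abs(p[...,1]-.063)<.025)&(p[...,2]>.1)&(p[...,2]<.16);print(m.sum(),p[m].mean(0) if m.any() else 0)
a=cv2.resize(a[120:230,220:330],(400,400),interpolation=cv2.INTER_CUBIC);b=cv2.resize(b[130:230,220:320],(400,400),interpolation=cv2.INTER_CUBIC)
cv2.imwrite("pics/c4.png",np.hstack([a,b])[:,:,::-1])
E
```

```text
t 6.17 pos [0.5011 0.0451 0.1777] gap 0.0152 F [-1.05  0.49 -1.15] j6 -1.83
turn [-0.26 -0.23  0.09] shift now-axes [-1.5  0.9 57.7] after turn [-1.3  0.7 57.7]
65 [0.57879255 0.0583384  0.14337019]
```

View pics/c4.png

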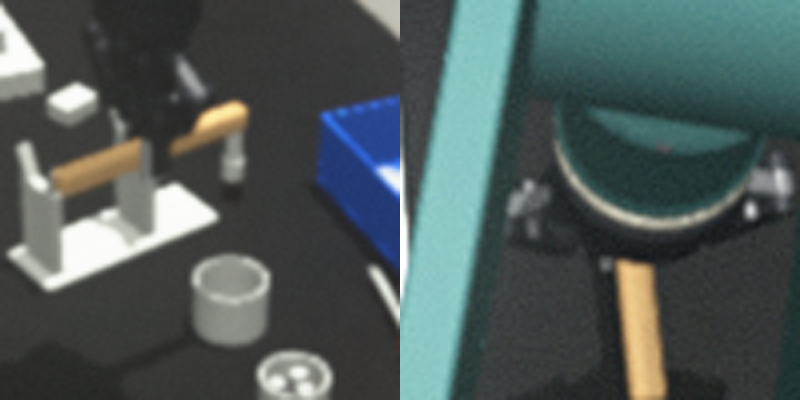

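The brush hangs straight above the pot (side crop: bristles (233,190), pot mouth (231,280)). I'll lower it in stages.

carry_out(rows=[-0.001,0.001,0.012,0,0,0,0.01,0,0,0.015,0,0,0,0.01,0,0,0.015,0,0,0,0.01,0,0,0.012,0,0,0,0.01,0,0,0.006,0,0,0,0.01,0,0,0,0,0,0,0.01])

```text
t: 6.77
position: [0.5029, 0.0466, 0.1136]
tcp_rot: [0.618, 0.786, 0.0, -0.002]
contact_force: [-0.1, 0.2, -1.0]
finger_gap: 0.0149
```

```bash
python3 go.py .502 .044 .069 103.3
```

```text
t 6.77 pos [0.5029 0.0466 0.1136] gap 0.0149 F [-0.13  0.2  -1.01] j6 -1.83
turn [-0.11 -0.19  0.34] shift now-axes [-2.5 -1.4 44.6] after turn [-2.3 -1.5 44.6]
```

carry_out(rows=[-0.001,-0.001,0.01,0,0,0.1,0.01,-0.001,0,0.012,0,0,0.1,0.01,0,0,0.012,0,0,0,0.01,0,0,0.006,0,0,0,0.01,0,0,0,0,0,0,0.01])

```text
t: 7.18
position: [0.5034, 0.0446, 0.0718]
tcp_rot: [0.619, 0.785, 0.001, -0.001]
contact_force: [-0.1, 0.2, -1.7]
finger_gap: 0.0147
```

```bash
python3 go.py .502 .044 .068 103.3;python3 - <<'E'
from h import *
a,_=snap("side","s4")
p=np.load("pics/s4.npz")["p"]
m=(abs(p[...,0]-.582)<.02)&(abs(p[...,1]-.06)<.02)&(p[...,2]>.048)&(p[...,2]<.075);print(m.sum(),p[m].mean(0) if m.any() else 0)
cv2.imwrite("pics/c5.png",cv2.resize(a[140:240,230:330],(500,500),interpolation=cv2.INTER_CUBIC)[:,:,::-1])
E
```

```text
t 7.18 pos [0.5034 0.0446 0.0718] gap 0.0147 F [-0.1   0.15 -1.74] j6 -1.83
turn [ 0.06 -0.14  0.17] shift now-axes [-0.3 -1.5  3.8] after turn [-0.3 -1.5  3.8]
44 [0.58194654 0.05952262 0.06017356]
```

View pics/c5.png

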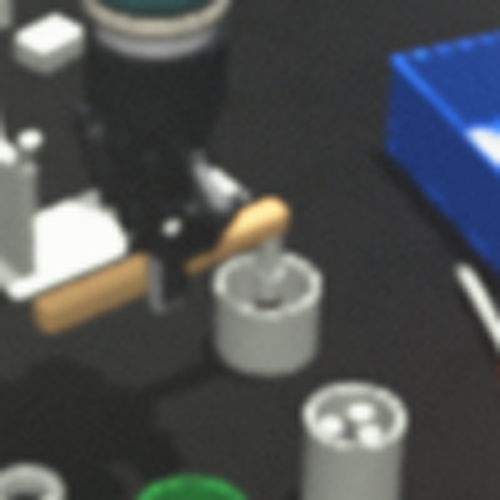

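The bristles are inside the pot mouth, centred at about (268,290), with the tip at about 0.016 m. I'll go 4 mm lower and then lift straight out.

carry_out(rows=[0,-0.001,0.004,0,0,0,0.01,0,0,0,0,0,0,0.01,0,0,0,0,0,0,0.01])

```text
t: 7.48
position: [0.5039, 0.0443, 0.0699]
tcp_rot: [0.619, 0.785, 0.002, 0.001]
contact_force: [0.5, -0.8, -0.1]
finger_gap: 0.0146
```

carry_out(rows=[0,0,-0.01,0,0,0,0.01,0,0,-0.015,0,0,0,0.01,0,0,-0.018,0,0,0,0.01,0,0,-0.018,0,0,0,0.01,0,0,-0.018,0,0,0,0.01,0,0,-0.015,0,0,0,0.01,0,0,-0.01,0,0,0,0.01,0,0,0,0,0,0,0.01])

```text
t: 8.15
position: [0.5046, 0.0441, 0.1868]
tcp_rot: [0.619, 0.785, 0.005, 0.004]
contact_force: [0.3, 0.2, -0.6]
finger_gap: 0.0151
```

```bash
python3 go.py .4275 -.236 .17 103.3
```

```text
t 8.15 pos [0.5046 0.0441 0.1868] gap 0.0151 F [ 0.28  0.18 -0.64] j6 -1.83
turn [0.74 0.04 0.19] shift now-axes [-254.3 -140.5   15.2] after turn [-254.8 -139.5   16.8]
```

carry_out(rows=[-0.01,-0.005,0,0.2,0,0,0.01,-0.018,-0.01,0,0.2,0,0,0.01,-0.018,-0.01,0,0.2,0,0,0.01,-0.018,-0.01,0,0,0,0,0.01,-0.018,-0.01,0,0,0,0,0.01,-0.018,-0.01,0,0,0,0,0.01,-0.018,-0.01,0,0,0,0,0.01,-0.018,-0.01,0,0,0,0,0.01,-0.018,-0.01,0,0,0,0,0.01,-0.018,-0.01,0,0,0,0,0.01])

```text
t: 8.98
position: [0.4447, -0.1545, 0.1791]
tcp_rot: [0.616, 0.787, -0.003, -0.005]
contact_force: [-0.3, -1.0, -0.7]
finger_gap: 0.0153
```

```bash
python3 go.py .4275 -.236 .17 103.3
```

```text
t 8.98 pos [ 0.4447 -0.1545  0.1791] gap 0.0153 F [-0.29 -1.04 -0.65] j6 -2.27
turn [-0.63 -0.26  0.59] shift now-axes [-75.  -36.2   9.1] after turn [-75.4 -35.5   9.1]
```

carry_out(rows=[0,0,0,0,0,4,0.01,0,0,0,0,0,4,0.01,0,0,0,0,0,4,0.01,0,0,0,0,0,3,0.01,0,0,0,0,0,0,0.01])

```text
t: 9.4
position: [0.4375, -0.162, 0.1724]
tcp_rot: [0.722, 0.692, -0.008, -0.01]
contact_force: [-0.3, -0.5, -1.3]
finger_gap: 0.0156
```

```bash
python3 go.py .4255 -.2145 .16 88.3
```

```text
t 9.4 pos [ 0.4375 -0.162   0.1724] gap 0.0156 F [-0.33 -0.54 -1.34] j6 -2.0
turn [-1.46 -0.13 -0.74] shift now-axes [-53.   -9.4  12.6] after turn [-52.9 -10.4  12.4]
```

carry_out(rows=[-0.01,-0.002,0,-0.5,0,-0.2,0.01,-0.012,-0.002,0,-0.4,0,-0.2,0.01,-0.012,-0.002,0,-0.3,0,-0.2,0.01,-0.01,-0.002,0,0,0,0,0.01,-0.006,-0.001,0,0,0,0,0.01,0,0,0,0,0,0,0.01,0,0,0,0,0,0,0.01])

```text
t: 9.98
position: [0.4219, -0.2142, 0.1668]
tcp_rot: [0.716, 0.698, -0.002, -0.008]
contact_force: [1.3, -0.7, -0.6]
finger_gap: 0.0149
```

```bash
python3 go.py .4255 -.2145 .12 88.3
```

```text
t 9.98 pos [ 0.4219 -0.2142  0.1668] gap 0.0149 F [ 1.33 -0.73 -0.59] j6 -2.13
turn [-0.82 -0.4   0.28] shift now-axes [-0.5  4.3 46.7] after turn [-0.1  3.6 46.8]
```

carry_out(rows=[0,0.002,0.01,-0.4,-0.2,0,0.01,0,0.001,0.015,-0.3,-0.2,0,0.01,0,0,0.015,0,0,0,0.01,0,0,0.008,0,0,0,0.01,0,0,0,0,0,0,0.01])

```text
t: 10.4
position: [0.4261, -0.213, 0.1181]
tcp_rot: [0.715, 0.699, 0.0, 0.0]
contact_force: [-0.1, 0.7, -0.3]
finger_gap: 0.0152
```

```bash
python3 go.py .4255 -.2145 .08 88.3
python3 - <<'E'
from h import *
a,_=snap("side","s5");b,_=snap("top","t5")
p=np.load("pics/s5.npz")["p"]
m=(abs(p[...,0]-.509)<.02)&(abs(p[...,1]+.217)<.02)&(p[...,2]>.075)&(p[...,2]<.11);print(m.sum(),p[m].mean(0) if m.any() else 0)
m&=(p[...,2]<.09);print(m.sum(),p[m].mean(0) if m.any() else 0)
a=cv2.resize(a[210:310,260:360],(400,400),interpolation=cv2.INTER_CUBIC);b=cv2.resize(b[150:250,330:430],(400,400),interpolation=cv2.INTER_CUBIC)
cv2.imwrite("pics/c6.png",np.hstack([a,b])[:,:,::-1])
E
```

```text
t 10.4 pos [ 0.4261 -0.213   0.1181] gap 0.0152 F [-0.11  0.72 -0.32] j6 -2.13
turn [0.06 0.01 0.46] shift now-axes [-1.5 -0.6 38.1] after turn [-1.6 -0.5 38.1]
75 [ 0.50557726 -0.22017719  0.09335521]
29 [ 0.50546557 -0.22090703  0.08320392]
```

View pics/c6.png

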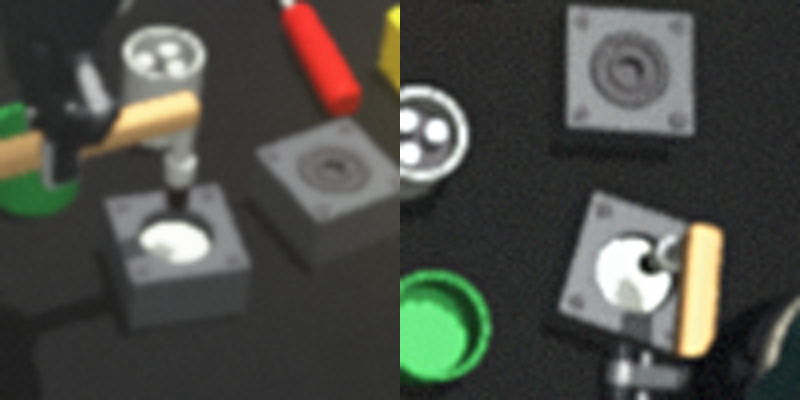

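Tip over the middle of the bright empty seat (side crop (178,200) above the seat at (176,240)). I'll lower it in steps to a nominal 4–5 mm press.

carry_out(rows=[-0.001,0,0.01,0,0,0.2,0.01,-0.001,0,0.012,0,0,0.2,0.01,0,0,0.006,0,0,0,0.01,0,0,0,0,0,0,0.01])

```text
t: 10.83
position: [0.4295, -0.2169, 0.0937]
tcp_rot: [0.717, 0.697, 0.001, 0.006]
contact_force: [0.3, 0.0, -0.7]
finger_gap: 0.0152
```

```bash
python3 go.py .4255 -.2145 .077 88.3
```

```text
t 10.83 pos [ 0.4295 -0.2169  0.0937] gap 0.0152 F [ 0.31  0.01 -0.74] j6 -2.13
turn [0.57 0.32 0.07] shift now-axes [ 2.4 -4.2 16.6] after turn [ 2.3 -4.  16.7]
```

carry_out(rows=[0.001,-0.002,0,0.3,0.2,0,0.01,0.001,-0.002,0.004,0.2,0.1,0,0.01,0,0,0.005,0,0,0,0.01,0,0,0,0,0,0,0.01])

```text
t: 11.17
position: [0.426, -0.2151, 0.0853]
tcp_rot: [0.717, 0.697, 0.0, 0.001]
contact_force: [0.6, 0.3, -0.9]
finger_gap: 0.0152
```

```bash
python3 go.py .4255 -.2145 .077 88.3
```

```text
t 11.17 pos [ 0.426  -0.2151  0.0853] gap 0.0152 F [ 0.57  0.32 -0.89] j6 -2.13
turn [0.13 0.06 0.08] shift now-axes [ 0.6 -0.5  8.3] after turn [ 0.6 -0.5  8.3]
```

carry_out(rows=[0,0,0.004,0,0,0,0.01,0,0,0.004,0,0,0,0.01,0,0,0,0,0,0,0.01,0,0,0,0,0,0,0.01])

```text
t: 11.5
position: [0.4266, -0.2156, 0.0774]
tcp_rot: [0.717, 0.697, 0.001, 0.002]
contact_force: [0.3, 0.9, 0.2]
finger_gap: 0.015
```

```bash
python3 go.py .4255 -.2145 .077 88.3
python3 - <<'E'
from h import *
a,_=snap("side","s6");b,_=snap("top","t6")
a=cv2.resize(a[220:300,270:350],(400,400),interpolation=cv2.INTER_CUBIC);b=cv2.resize(b[180:250,360:430],(400,400),interpolation=cv2.INTER_CUBIC)
cv2.imwrite("pics/c7.png",np.hstack([a,b])[:,:,::-1])
for i in range(4): env.grab_frame("top"); print(env.get_state()["contact_force"].round(2),env.get_state()["position"].round(4))
E
```

```text
t 11.5 pos [ 0.4266 -0.2156  0.0774] gap 0.015 F [0.33 0.91 0.2 ] j6 -2.13
turn [0.25 0.12 0.07] shift now-axes [ 1.  -1.2  0.4] after turn [ 1.  -1.2  0.4]
[-0.94  0.93  0.08] [ 0.4266 -0.2156  0.0775]
[-1.28  0.26  0.44] [ 0.4266 -0.2156  0.0776]
[-0.25  0.56 -0.38] [ 0.4267 -0.2156  0.0776]
[0.02 0.25 0.35] [ 0.4266 -0.2156  0.0775]
```

View pics/c7.png

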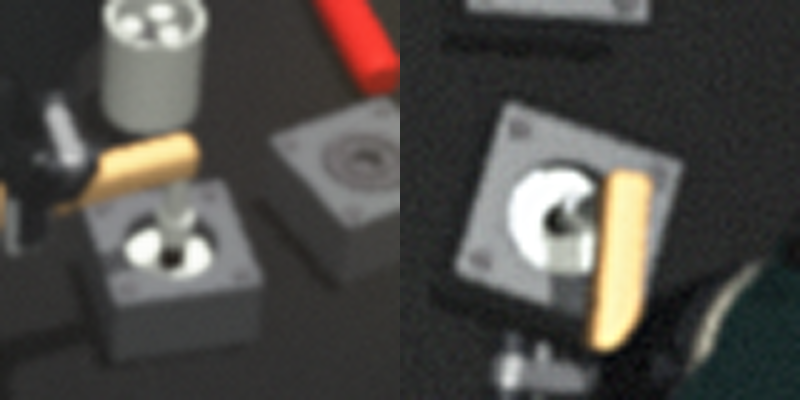

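The tip is on the seat floor near the middle (side crop (172,258), top crop (556,220)). Fz rose from about −0.9 to +0.15 N, so the bristles are touching. I'll go 1.5 mm deeper to be sure, then lift.

carry_out(rows=[0,0,0.0015,0,0,0,0.01,0,0,0,0,0,0,0.01,0,0,0,0,0,0,0.01,0,0,0,0,0,0,0.01])

```text
t: 12.13
position: [0.4268, -0.2157, 0.0763]
tcp_rot: [0.717, 0.697, 0.001, 0.003]
contact_force: [-1.1, -0.1, -0.2]
finger_gap: 0.0153
```

carry_out(rows=[0,0,-0.008,0,0,0,0.01,0,0,-0.012,0,0,0,0.01,0,0,-0.015,0,0,0,0.01,0,0,-0.018,0,0,0,0.01,0,0,-0.018,0,0,0,0.01,0,0,-0.018,0,0,0,0.01,0,0,-0.018,0,0,0,0.01,0,0,-0.012,0,0,0,0.01,0,0,0,0,0,0,0.01])

```text
t: 12.88
position: [0.4249, -0.2145, 0.2017]
tcp_rot: [0.717, 0.697, 0.0, 0.001]
contact_force: [0.4, 0.5, 0.3]
finger_gap: 0.0154
```

```bash
python3 go.py .5182 .2042 .19 88.3
```

```text
t 12.88 pos [ 0.4249 -0.2145  0.2017] gap 0.0154 F [0.42 0.48 0.27] j6 -2.13
turn [0.08 0.04 0.06] shift now-axes [421.2  81.3  11.5] after turn [421.3  80.8  11.7]
```

The forces are within noise, so I'll check the press with the saved depth images and a few static force readings in free air.

Run:
```python
from meas import *
for n,t,z in(("top","t5",.1181),("top","t6",.0775),("side","s5",.1181),("side","s6",.0775),("top","top0",.0763),("side","side0",.0763)):
    m,p=orange(n,t,.06); 
    c=(.5182,.2042) if t.endswith("0") else (.4266,-.2156)
    m&=(np.hypot(p[...,0]-c[0],p[...,1]-c[1])<.10)
    q=p[m];print(t,len(q),"handle z pct50/80/95 - tcp",(np.percentile(q[:,2],[50,80,95])-z).round(4))
F=[]
for i in range(12): env.grab_frame("top"); F.append(env.get_state()["contact_force"])
print(np.mean(F,0).round(2),np.std(F,0).round(2),env.get_state()["position"])
```

```text
t5 224 handle z pct50/80/95 - tcp [0.0263 0.0276 0.0292]
t6 180 handle z pct50/80/95 - tcp [0.0253 0.027  0.114 ]
s5 392 handle z pct50/80/95 - tcp [0.0232 0.0264 0.0283]
s6 384 handle z pct50/80/95 - tcp [0.0237 0.0265 0.0283]
top0 218 handle z pct50/80/95 - tcp [0.0245 0.0259 0.027 ]
side0 260 handle z pct50/80/95 - tcp [0.0236 0.0259 0.0279]
[ 0.19  0.37 -0.96] [0.46 0.5  0.58] [ 0.42351082 -0.21361111  0.19758068]
```

Free-air Fz averages −0.96 N (the brush's weight) and was about +0.1 N on the seat, so the press was about 1 N as intended. Now back to the rest.

carry_out(rows=[0.012,0.002,0,0,0,0,0.01,0.022,0.004,0,0,0,0,0.01,0.022,0.004,0,0,0,0,0.01,0.022,0.004,0,0,0,0,0.01,0.022,0.004,0,0,0,0,0.01,0.022,0.004,0,0,0,0,0.01,0.022,0.004,0,0,0,0,0.01,0.022,0.004,0,0,0,0,0.01,0.022,0.004,0,0,0,0,0.01,0.022,0.004,0,0,0,0,0.01])

```text
t: 14.32
position: [0.4685, 0.0076, 0.198]
tcp_rot: [0.72, 0.694, 0.001, -0.004]
contact_force: [-0.0, 0.4, -0.8]
finger_gap: 0.0149
```

```bash
python3 go.py .5182 .2042 .19 88.3
```

```text
t 14.32 pos [0.4685 0.0076 0.198 ] gap 0.0149 F [-0.03  0.37 -0.83] j6 -1.64
turn [-0.25 -0.36 -0.38] shift now-axes [198.3  42.6   9. ] after turn [198.   43.9   8. ]
```

carry_out(rows=[0.022,0.005,0,0,0,0,0.01,0.022,0.005,0,0,0,0,0.01,0.022,0.005,0,0,0,0,0.01,0.022,0.005,0,0,0,0,0.01,0.022,0.005,0,0,0,0,0.01,0.022,0.005,0,0,0,0,0.01,0.022,0.005,0,0,0,0,0.01,0.016,0.003,0,0,0,0,0.01,0,0,0,0,0,0,0.01])

```text
t: 15.07
position: [0.5092, 0.1977, 0.1994]
tcp_rot: [0.716, 0.698, 0.003, -0.007]
contact_force: [-0.3, 0.3, -1.4]
finger_gap: 0.0151
```

carry_out(rows=[0,0,0,0,0,-4,0.01,0,0,0,0,0,-4,0.01,0,0,0,0,0,-4,0.01,0,0,0,0,0,-2.5,0.01,0,0,0,0,0,0,0.01,0,0,0,0,0,0,0.01])

```text
t: 15.57
position: [0.5056, 0.2, 0.1986]
tcp_rot: [0.617, 0.787, 0.002, -0.007]
contact_force: [-0.6, -0.4, -1.1]
finger_gap: 0.0151
```

```bash
python3 go.py .5182 .2042 .13 103.3
```

```text
t 15.57 pos [0.5056 0.2    0.1986] gap 0.0151 F [-0.58 -0.35 -1.13] j6 -1.55
turn [-0.37 -0.76  0.56] shift now-axes [ 0.1 13.7 68.5] after turn [ 1.2 13.2 68.6]
```

carry_out(rows=[0,0.005,0.005,-0.2,-0.4,0.2,0.01,0,0.005,0.012,-0.1,-0.3,0.2,0.01,0,0.003,0.015,0,0,0,0.01,0,0,0.015,0,0,0,0.01,0,0,0.01,0,0,0,0.01,0,0,0,0,0,0,0.01,0,0,0,0,0,0,0.01])

```text
t: 16.15
position: [0.5194, 0.203, 0.1355]
tcp_rot: [0.622, 0.783, -0.001, 0.0]
contact_force: [-0.2, 0.9, 0.3]
finger_gap: 0.0151
```

```bash
python3 go.py .5182 .2042 .12 103.3
```

```text
t 16.15 pos [0.5194 0.203  0.1355] gap 0.0151 F [-0.23  0.88  0.29] j6 -1.53
turn [-0.05  0.08 -0.23] shift now-axes [ 1.5 -0.9 15.5] after turn [ 1.4 -0.9 15.5]
```

carry_out(rows=[0.001,-0.001,0.005,0,0,-0.1,0.01,0,0,0.01,0,0,0,0.01,0,0,0.01,0,0,0,0.01,0,0,0.004,0,0,0,0.01,0,0,0,0,0,0,0.01])

```text
t: 16.57
position: [0.5191, 0.2041, 0.1051]
tcp_rot: [0.622, 0.783, 0.0, 0.001]
contact_force: [-0.4, 0.1, -0.2]
finger_gap: 0.0153
```

```bash
python3 go.py .5182 .2042 .0763 103.3
```

```text
t 16.57 pos [0.5191 0.2041 0.1051] gap 0.0153 F [-0.43  0.13 -0.22] j6 -1.53
turn [ 0.12  0.08 -0.16] shift now-axes [ 0.4 -0.9 28.8] after turn [ 0.3 -0.8 28.8]
```

carry_out(rows=[0,-0.001,0.006,0,0,-0.1,0.01,0,0,0.008,0,0,0,0.01,0,0,0.007,0,0,0,0.01,0,0,0.003,0,0,0,0.01,0,0,0,0,0,0,0.01])

```text
t: 16.98
position: [0.5183, 0.2038, 0.079]
tcp_rot: [0.621, 0.784, 0.001, 0.001]
contact_force: [-0.6, -0.3, -2.0]
finger_gap: 0.0148
```

```bash
python3 go.py .5182 .2042 .0763 103.3
```

```text
t 16.98 pos [0.5183 0.2038 0.079 ] gap 0.0148 F [-0.55 -0.31 -2.  ] j6 -1.53
turn [ 0.17  0.08 -0.05] shift now-axes [0.4 0.  2.7] after turn [0.4 0.  2.7]
```

carry_out(rows=[0,0,0.0015,0,0,0,0.01,0,0,0.001,0,0,0,0.01,0,0,0,0,0,0,0.01,0,0,0,0,0,0,0.01])

```text
t: 17.32
position: [0.5186, 0.2039, 0.0765]
tcp_rot: [0.621, 0.784, 0.001, 0.002]
contact_force: [-0.5, -0.1, -1.2]
finger_gap: 0.0152
```

```bash
python3 go.py .5182 .2042 .0763 103.3
python3 - <<'E'
from h import *
F=[]
for i in range(6): env.grab_frame("side"); F.append(env.get_state()["contact_force"])
print(np.mean(F,0).round(2))
E
```

```text
t 17.32 pos [0.5186 0.2039 0.0765] gap 0.0152 F [-0.5  -0.11 -1.21] j6 -1.53
turn [ 0.21  0.08 -0.06] shift now-axes [ 0.4 -0.3  0.2] after turn [ 0.4 -0.3  0.2]
[-0.06  0.   -0.97]
```

carry_out(rows=[0,0,0.001,0,0,0,0.01,0,0,0,0,0,0,0.01,0,0,0,0,0,0,0.01])

```text
t: 17.87
position: [0.5189, 0.2039, 0.0764]
tcp_rot: [0.621, 0.784, 0.001, 0.002]
contact_force: [0.0, -0.2, -1.3]
finger_gap: 0.0153
```

```bash
python3 go.py .5182 .2042 .0763 103.3
python3 - <<'E'
from h import *
F=[]
for i in range(6): env.grab_frame("side"); F.append(env.get_state()["contact_force"])
print(np.mean(F,0).round(2))
E
```

```text
t 17.87 pos [0.5189 0.2039 0.0764] gap 0.0153 F [ 0.   -0.16 -1.25] j6 -1.53
turn [ 0.27  0.08 -0.05] shift now-axes [ 0.4 -0.6  0.1] after turn [ 0.4 -0.6  0.1]
[ 0.17  0.25 -0.4 ]
```

carry_out(rows=[0,0,0.001,0,0,0,0.01,0,0,0,0,0,0,0.01,0,0,0,0,0,0,0.018,0,0,0,0,0,0,0.021,0,0,0,0,0,0,0.026,0,0,0,0,0,0,0.034,0,0,0,0,0,0,0.044,0,0,0,0,0,0,0.056,0,0,0,0,0,0,0.06], grip_force=20)

```text
t: 18.92
position: [0.5194, 0.2041, 0.0764]
tcp_rot: [0.621, 0.784, 0.002, 0.002]
contact_force: [0.1, -0.8, -0.6]
finger_gap: 0.06
```

```bash
python3 go.py .5182 .2042 .0763 103.3
```

```text
t 18.92 pos [0.5194 0.2041 0.0764] gap 0.06 F [ 0.11 -0.83 -0.61] j6 -1.53
turn [ 0.35  0.08 -0.05] shift now-axes [ 0.4 -1.2  0.1] after turn [ 0.4 -1.2  0.1]
```

Released. Now I'll rise and move aside so the top camera sees the rest.

carry_out(rows=[0,0,-0.01,0,0,0,0.06,0,0,-0.018,0,0,0,0.06,0,0,-0.02,0,0,0,0.06,0,0,-0.025,0,0,0,0.06,0,0,-0.025,0,0,0,0.06,0,0,-0.02,0,0,0,0.06,0.01,-0.006,0,0,0,0,0.06,0.022,-0.016,0,0,0,0,0.06,0.025,-0.018,0,0,0,0,0.06,0.025,-0.018,0,0,0,0,0.06])

```text
t: 19.75
position: [0.4439, 0.2697, 0.2028]
tcp_rot: [0.625, 0.781, 0.003, 0.003]
contact_force: [0.4, 1.1, 0.5]
finger_gap: 0.0602
```

carry_out(rows=[0.025,-0.018,0,0,0,0,0.06,0.025,-0.018,0,0,0,0,0.06,0.025,-0.018,0,0,0,0,0.06,0.025,-0.018,0,0,0,0,0.06,0.025,-0.018,0,0,0,0,0.06,0.025,-0.018,0,0,0,0,0.06,0.025,-0.018,0,0,0,0,0.06,0.025,-0.018,0,0,0,0,0.06,0.02,-0.015,0,0,0,0,0.06,0,0,0,0,0,0,0.06])

```text
t: 20.58
position: [0.2171, 0.459, 0.1979]
tcp_rot: [0.622, 0.783, 0.0, -0.0]
contact_force: [-0.3, 0.2, 0.4]
finger_gap: 0.06
```

Run:
```python
from meas import *
a,_=snap("side","s9");b,_=snap("top","t9")
for n,t in(("top","top0"),("top","t9"),("side","side0"),("side","s9")):
    m,p=orange(n,t,.085);m&=(np.hypot(p[...,0]-.525,p[...,1]-.205)<.11);q=p[m];q2=q[abs(q[:,2]-np.percentile(q[:,2],80))<.006]
    v,u=np.nonzero(m);print(t,len(q),(u.min(),u.max(),v.min(),v.max()),cv2.minAreaRect((q2[:,:2]*1000).astype(np.float32)),np.percentile(q[:,2],[50,80,95]).round(4))
    for c,h in(((.584,.0635),.045),((.566,-.082),.062)):
        k=(np.hypot(p[...,0]-c[0],p[...,1]-c[1])<.04)&(abs(p[...,2]-h)<.006);print("  ",k.sum(),circ(p[k]))
print(env.get_state()["t"],env.get_state()["position"])
a=cv2.resize(a[135:305,200:370],(400,400),interpolation=cv2.INTER_CUBIC);b=cv2.resize(b[120:250,170:300],(400,400),interpolation=cv2.INTER_CUBIC)
cv2.imwrite("pics/c9.png",np.hstack([a,b])[:,:,::-1])
```

```text
top0 217 (np.int64(196), np.int64(208), np.int64(141), np.int64(217)) ((525.759033203125, 205.41708374023438), (165.9706268310547, 16.27204132080078), 13.333471298217773) [0.1008 0.1022 0.1033]
   127 (array([0.58387328, 0.06347183]), np.float64(0.028321215549573224))
   143 (array([ 0.56669304, -0.08236603]), np.float64(0.022442309800967973))
t9 210 (np.int64(196), np.int64(208), np.int64(141), np.int64(216)) ((526.1478271484375, 205.2788543701172), (166.01177978515625, 16.30990219116211), 13.506636619567871) [0.1011 0.1028 0.1041]
   124 (array([0.58388749, 0.06363898]), np.float64(0.028232580827591697))
   133 (array([ 0.56650596, -0.08261303]), np.float64(0.022873356255670267))
side0 260 (np.int64(223), np.int64(269), np.int64(151), np.int64(172)) ((523.87158203125, 202.11085510253906), (168.46559143066406, 20.5070858001709), 12.997893333435059) [0.0999 0.1022 0.1042]
   87 (array([0.58233332, 0.06142391]), np.float64(0.02823851001274007))
   109 (array([ 0.56458398, -0.08488608]), np.float64(0.023091321474194324))
s9 251 (np.int64(223), np.int64(269), np.int64(151), np.int64(172)) ((523.6851806640625, 202.4488983154297), (167.5121307373047, 22.822704315185547), 12.676855087280273) [0.0998 0.1028 0.104 ]
   90 (array([0.58220197, 0.06166425]), np.float64(0.028387623540990996))
   107 (array([ 0.56455878, -0.08474106]), np.float64(0.02369029018203538))
20.6833 [0.21989079 0.45702963 0.19790432]
```

View pics/c9.png

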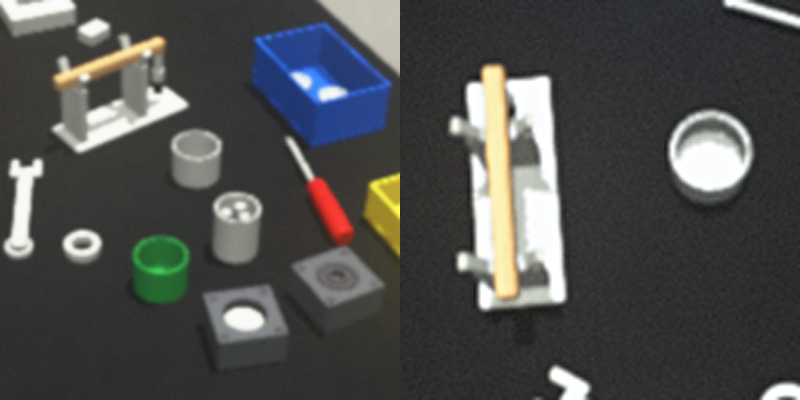

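The brush lies in both notches with its bristles hanging, within 0.5 mm of where it started, and the pot and cup have not moved. I'm handing in.

```bash
python3 -c "
from cell import env
print(env.finish_job())"
```

```text
the job is handed in; nothing more can be done
None
```

The job is done and handed in at about 20.7 s; no verdict is reported.

- **Dip:** I took the brush from its rest and lowered it into the steel pot until the tip was about 15 mm above the bench. That puts the top of the bristles about 10 mm below the rim.
- **Press:** I pressed the bristles near the middle of the empty seat's floor, nominally about 5 mm of spring. The contact force was about 1 N. That is near the sensor's noise, so I judged it from averaged readings, the depth images and a picture.
- **Return:** I laid the brush back in both notches and let go. The final images put its handle within about 0.5 mm and 0.4° of where it started, with the bristles hanging.
- **Other objects:** The pot and bolt cup measured within about 0.3 mm of their starting positions. The other things show no change in the final picture, though I did not measure them. My planned path kept the bristles away from the housing with the bearing, and the pictures showed them clear of it.

The two cameras disagreed by about 2–3 mm, roughly their stated accuracy. Individual moves drifted by several millimetres, so I corrected the position before each contact.

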